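# Open the carton's flaps and unpack the paint jar

### The arm

A 6-joint arm with a two-finger parallel gripper is mounted at the origin on the work surface. World frame = base frame: x ahead of the robot, y to its left, z up, the work surface at z = 0. Lengths are in m, angles in degrees, forces in N, time in s.
With the tool pointing down it reaches from about 0.35 to 0.725 m from the base axis. Payload 6 kg.
Tool frame: the origin (TCP) lies at the very end of the fingers, on their centre line; the grasp point (between the pads) lies 19 mm behind it; z points along the fingers, y is the line along which they close (so a half turn about z gives the same grasp; the last joint's range is limited). The gripper opens to 85 mm and grips with 20 to 120 N. Pads are 22 mm wide; open, the fingers measure 114 mm over their backs; the gripper's body (76 mm by 85 mm) begins 54 mm behind the grasp point. The pads swing forward as they close: fully open they stand 13 mm farther back than shut.
Start: joints at [90.052, 2.303, 4.859, 0, -92.561, -19.12], TCP at [0.196, 0.567, 0.231] pointing down, gripper open.
Joint ranges: [-146.85, 146.85], [-73.84, 115.35], [-62.03, 85.46], [-188.31, 113.3], [-161.28, -10.13], [-171.36, 171.36]. Speed limits (degrees/s): [147.25, 147.25, 172.46, 180, 180, 180].

### API

Orientations are given as [roll, pitch, yaw] about the fixed x, y, z axes, in that order (R = Rz(yaw) Ry(pitch) Rx(roll)).
In Python, from rig import r gives the robot as it stands.
- The arm moves only by the tool play_rows, never from a script. Its argument "increments" is one flat list of numbers, 7 for each row, row after row: the shift along the tool's x, y, z in units of 0.15 m (1.0 is 0.15 m), then the turn, a rotation vector about the tool's x, y, z in units of 60 degrees (1.0 is 60 degrees), then the closure in counts, from 0 (fully open) to 255 (shut). In form: [x, y, z, wx, wy, wz, claw, x, y, z, wx, wy, wz, claw, ...]. A call has 1 to 20 rows; each row shifts and turns the commanded pose from where the row before left it, along the tool's axes as they then stand; what a row does not reach is not made up. A row lasts 1/12 s, in which the tool goes at most 41.7 mm and 7.16 degrees, less where a joint would pass 70% of its speed; a pose out of reach is approached as far as the arm can. A call with a number of a shift or a turn outside -1 to 1 is refused whole. A call with a gripper value outside its range is refused whole. The fingers move at their own pace and stop on an object; "squeeze" is the grip in N (left out, the last holds). Time passes only in rows, so rows that do not move let the fingers close. It gives the time, the measured TCP pose, the force, the opening and the grip force at its end, in the units of the state.
- r.sense(): the state, without advancing time (a new reading comes with each control period).
- r.get_image(name): name is "side" or "top" or "wrist"; returns a dict with "image" (420x560x3 uint8, red, green, blue), "camera_matrix" (3x3 intrinsics, pixels), "pose" (4x4, takes a point from camera to world coordinates); the wrist camera has in their place "T_tool_cam" (4x4, takes a point from camera to tool coordinates, whose origin is the TCP and whose axes are the flange's). Camera axes: x right, y down, z forward; pixel columns grow to the right and rows downward; lengths in m; the calibration is good to about 2 mm. A picture is of the moment at which its call begins: read the wrist's pose just before it. There is no depth.
- r.sign_off(): hands the job in; it is judged then, once.
The state is a dict: "time_s": time; "joint_positions": joint angles; "joint_vel": joint speeds; "joint_efforts": joint torques, N m; "tool_pos": TCP position; "tool_rot": TCP orientation; "force": force on the tool from outside, world axes, zero at the start; "moment": the same for the moment, N m; "gripper_width": finger opening in m; "finger_force": force on a finger pad.
Only numpy, scipy, OpenCV 4.12 (cv2) and the standard library are available. Lean on these libraries where they do the work, as an engineer would, in place of code of your own. Each camera call takes 0.05 s, during which the arm holds its last target. There are 200 camera calls.

### The job

Fold both ajar flaps of the cardboard carton right back outwards, well past upright, so that they stay open. Then lift out the squat, wide-lidded jar and stand it upright in the empty bay of the two-bay grey tray, setting it down rather than dropping it. Leave the slim bottle standing in the carton and everything else where it is.

Things in the scene. Friction and masses are not known exactly. Their poses are not given: they have to be found in the camera images.
- carton: Cardboard carton, does not shift, 160 (x) x 250 (y, long side) x 110 mm high, walls and floor 4 mm. Origin: centre of underside, on the table. Hinged flaps at its +y and -y ends; two more flaps hang fixed outside the x sides, out to 35 mm, below the rim. Jar and bottle stand on its floor about 60 mm either side of the middle along y, one under each flap; which is where varies.
- flap_a (a joint): Flap on the +y end: stiff card 148 mm along the hinge x 75 mm long x 4 mm thick; hinge along carton x, on the rim. 0 = level (shut), grows as the free edge swings up and outward, 1.57 upright, stop 2.7. Stays where left; about 0.5 N at the edge moves it. Starts ajar at 0.55 to 1.0; even level, the two flaps' edges are about 100 mm apart.
- flap_b (a joint): The same flap on the carton's -y end, mirrored; the same meaning of its values.
- flap_a_hinge (a point): Middle of flap_a's hinge line, 110 mm above the table, 123 mm from the carton's middle along +y. It lies on the flap's lower (inner) face.
- flap_b_hinge (a point): Middle of flap_b's hinge line, likewise at -y.
- flap_a_edge (a point): Middle of flap_a's free edge, half-way through its thickness; moves with the flap.
- flap_b_edge (a point): Middle of flap_b's free edge, likewise.
- jar: The squat white plastic jar to unpack, 62 mm diameter, 90 mm tall with its wide black lid, 0.2 to 0.4 kg, upright in the carton. Origin: centre of its underside; z up its axis.
- bottle: Slim white bottle, 44 mm diameter, 98 mm tall with its narrow neck and cap, upright in the carton; stays there. Origin: centre of its underside; z up its axis.
- tray: Low grey plastic tray, does not shift, 160 (x) x 200 (y) x 22 mm high, walls and floor 5 mm. A divider as high as the rim makes two bays side by side along y, each 150 (x) x 92 (y) mm. Origin: centre of its underside, on the table. The -y bay is empty, a cup stands in the +y bay.
- tray_bay (a point): Centre of the empty bay's floor, 5 mm above the table.
- cup: White ceramic cup, 66 mm across, 72 mm tall, standing in the tray's other bay. Origin: centre of its underside.
- gel_bottle: Big white bottle, 72 mm diameter, 190 mm tall, at the back left or right corner. Origin: centre of its underside.
- glue_jar: Amber jar with black lid, 68 mm diameter, 100 mm tall, at the other of those corners. Origin: centre of its underside.
- rinse_can: Steel rinsing can without a lid, 80 mm across, 95 mm tall, at the middle of the back. Origin: centre of its underside.

How it is judged (in metres and radians):
On the way, in this order (a step that is already met when the one before it is completed fails the run):
1. both flaps are folded back past upright (each beyond 1.8 rad) (value of joint each of flap_a, flap_b above 1.8 rad), for 0.2 s.
2. the jar is lifted clear of the carton's rim (height (world z) of jar above 0.115 m), for 0.1 s.
At the end, for the whole second after the job is handed in: Flaps beyond 1.8 rad; jar at rest on the empty bay's floor (5 mm), within 45 mm (tray x) and 18 mm (tray y) of its centre, upright within 0.1 rad; slim bottle upright (0.15 rad) on the carton's floor; cup upright (0.1 rad); cup, gel bottle, glue jar and rinse can within 30 mm of their starts (all of step 1 and x of jar in the frame of tray_bay between -0.045 and 0.045 m and y of jar in the frame of tray_bay between -0.018 and 0.018 m and z of jar in the frame of tray_bay below 0.005 m and angle between each of jar, cup's own z axis and vertical below 0.1 rad and linear speed of jar below 0.02 m/s and z of bottle in the frame of carton below 0.012 m and angle between bottle's own z axis and vertical below 0.15 rad and x of bottle in the frame of carton between -0.08 and 0.08 m and y of bottle in the frame of carton between -0.125 and 0.125 m and distance of each of cup, gel_bottle, glue_jar, rinse_can from where it was at the start of the episode below 0.03 m); the robot touches nothing.
It fails at once if the jar is dropped (falls out of the gripper faster than 0.6 m/s) (linear speed of jar above 0.6 m/s and contact force between jar and the fingers below 0.1 N).
It fails at once if the jar, the slim bottle or the cup is knocked over (tilted beyond 0.6 rad) (angle between any of jar, bottle, cup's own z axis and vertical above 0.6 rad).
It fails at once if another thing on the table is pushed more than 50 mm (distance of any of cup, gel_bottle, glue_jar, rinse_can from where it was at the start of the episode above 0.05 m).
It also fails if it takes over 67 s, if anything falls off the work surface, if the arm or the gripper's body presses on something with over 40 N, if the wrist force passes 120 N, or if a joint passes its speed limit or range.

## Working session

There is one attempt and no reset: what is moved stays moved. The work goes in short steps, Python scripts to look and compute and a tool call to move; the robot and the scene stay as the last step left them, time stands still between calls to the robot, and variables do not carry over. Pictures are saved under pics/ and viewed, at most 10 in all, crops included, and the job is handed in when it is done.

Besides the shell and the picture viewer there is one more tool, called after "Request:" as name(argument=value, ...) on one line, values as JSON. play_rows: Moves the arm, as the interface text tells. Shifts and turns lie within -1 to 1; 1 stands for 0.15 m of shift or 60 degrees of turn. Its arguments: {"type":"object","properties":{"increments":{"type":"array","items":{"type":"number"}},"squeeze":{"type":"number"}},"required":["increments"]}

```bash
mkdir -p pics; ls
python3 - <<'E'
from rig import r
import cv2, numpy as np
s=r.sense();print(s)
for n in ("top","side"):
    d=r.get_image(n);cv2.imwrite(f"pics/{n}0.png",d["image"][:,:,::-1]);print(n,d["camera_matrix"],np.round(d["pose"],4))
    np.savez(f"pics/{n}0.npz",**d)
d=r.get_image("wrist");print(np.round(d["T_tool_cam"],4),d["camera_matrix"])
E
```

```text
pics
{'time_s': 0.0, 'joint_positions': array([ 9.00511320e+01,  2.33897769e+00,  4.80209038e+00, -2.71037998e-02,
       -9.25631906e+01, -1.91189624e+01]), 'joint_vel': array([ 0.06399619, -0.01957162,  0.00758636,  0.00034117,  0.00221548,
        0.00858384]), 'joint_efforts': array([ 3.96330788e-04, -3.68207181e+01,  3.47417700e+01,  6.93238556e+00,
       -5.38482011e-03, -9.17816436e-07]), 'tool_pos': array([0.19583036, 0.56678432, 0.2302716 ]), 'tool_rot': array([ 1.79896574e+02, -7.19334876e-03, -1.90666355e+01]), 'force': array([-0.05246355, -0.08691728,  0.05367961]), 'moment': array([-0.01453397,  0.00617166, -0.03057866]), 'finger_force': 0.0, 'gripper_width': 0.08574980329326537}
top [[380.89826541   0.         278.36598079]
 [  0.         380.89826541 210.19647294]
 [  0.           0.           1.        ]] [[ 0.0029 -0.9815  0.1916  0.4102]
 [-0.9999 -0.005  -0.0107 -0.0087]
 [ 0.0114 -0.1915 -0.9814  1.0626]
 [ 0.      0.      0.      1.    ]]
side [[398.80230354   0.         280.68062008]
 [  0.         398.80230354 204.73694558]
 [  0.           0.           1.        ]] [[ 0.8967 -0.287   0.337   0.3048]
 [-0.4426 -0.5897  0.6756 -0.6404]
 [ 0.0048 -0.755  -0.6558  0.7156]
 [ 0.      0.      0.      1.    ]]
[[ 4.000e-04 -9.452e-01 -3.265e-01  8.430e-02]
 [ 1.000e+00  5.000e-04 -2.000e-04 -4.000e-04]
 [ 4.000e-04 -3.265e-01  9.452e-01 -1.431e-01]
 [ 0.000e+00  0.000e+00  0.000e+00  1.000e+00]] [[313.04942338   0.         279.48190019]
 [  0.         313.04942338 205.14468767]
 [  0.           0.           1.        ]]
```

View pics/top0.png

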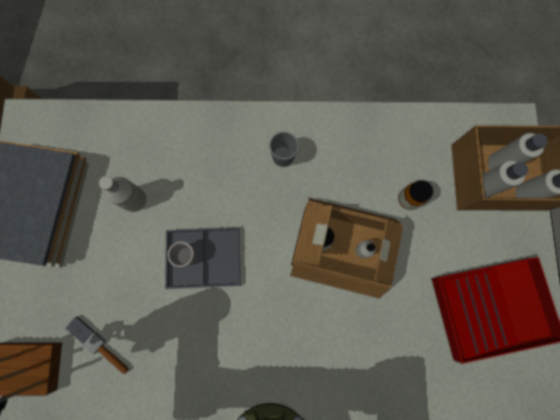

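View pics/side0.png

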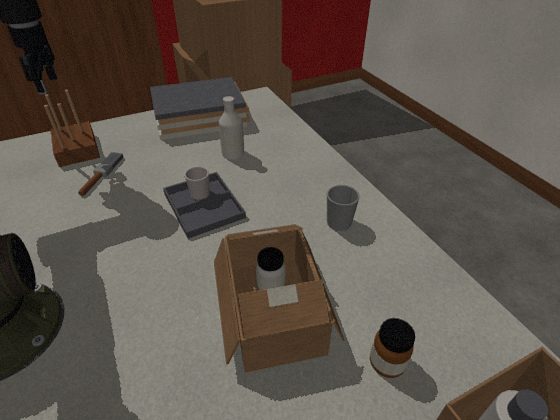

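The top view shows the tray at px (165–243, 228–287) with its right bay empty. The carton is around (347,248), slightly yawed. The jar is under the left (+y) flap at (327,237) and the bottle under the right at (367,247). I'll zoom in to get the corners.

Run:
```python
import cv2
i=cv2.imread("pics/top0.png")[190:305,280:415]
i=cv2.convertScaleAbs(i,alpha=1.6)
i=cv2.resize(i,None,fx=5.2,fy=5.2,interpolation=cv2.INTER_CUBIC)
cv2.imwrite("pics/crop0.png",i)
```

```text
(no output)
```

View pics/crop0.png

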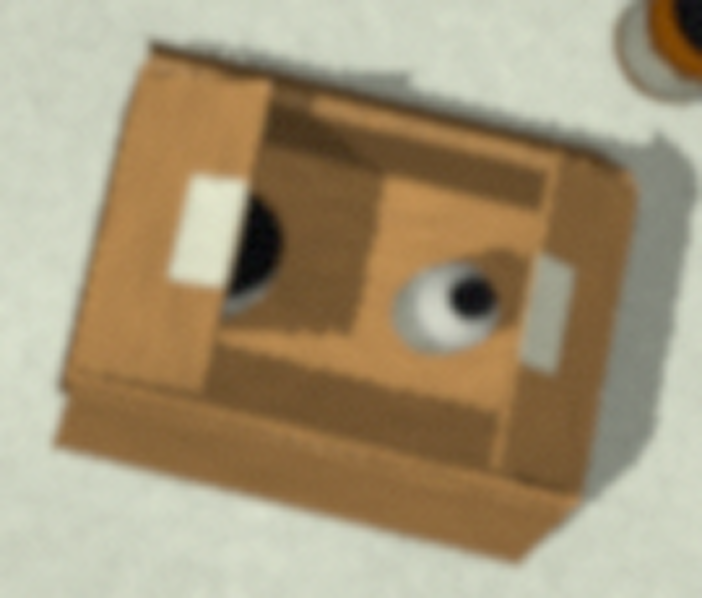

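The crop shows the carton rim corners at about (150,55), (68,385), (583,495) and (633,178). The flap A edge runs (268,85)–(205,392), the flap B edge (555,155)–(500,465), and the bottle cap is at (473,297).

```bash
cat > h.py <<'E'
import numpy as np, cv2
def ray(d,uv):
    K=d["camera_matrix"];P=d["pose"]
    v=P[:3,:3]@np.linalg.solve(K,[uv[0],uv[1],1.]);return P[:3,3],v
def onz(d,uv,z):
    o,v=ray(d,uv);return o+v*(z-o[2])/v[2]
E
python3 - <<'E'
from h import *
d=dict(np.load("pics/top0.npz"));g=lambda p:(280+p[0]/5.2-.4,190+p[1]/5.2-.4)
C=[onz(d,g(p),.11) for p in [(150,52),(66,387),(583,497),(635,178)]]
for c in C:print(np.round(c,4))
ma=(C[0]+C[1])/2;mb=(C[2]+C[3])/2;c=(ma+mb)/2
yv=(ma-mb);print("len",np.linalg.norm(yv),np.linalg.norm(C[0]-C[1]),np.linalg.norm(C[2]-C[3]))
e=(C[0]-C[3]+C[1]-C[2]);yaw1=np.degrees(np.arctan2(-e[0],e[1]))
f=C[0]-C[1]+C[3]-C[2];print("centre",c,"yaw",yaw1,np.degrees(np.arctan2(f[1],f[0])))
yw=np.radians(yaw1);Y=np.array([-np.sin(yw),np.cos(yw),0]);
print("bottle",onz(d,g((473,297)),.1),"jar right edge",onz(d,g((283,243)),.094))
for n,m,s,ps in (("a",ma,1,[(268,85),(205,392)]),("b",mb,-1,[(555,155),(500,465)])):
    p=np.mean(ps,0);best=[]
    h=c+Y*s*.123;h[2]=.11
    o,v=ray(d,g(p));
    # plane through centre containing Y and z
    n_=np.cross(Y,[0,0,1]);q=o+v*(np.dot(h-o,n_)/np.dot(v,n_));
    dy=-np.dot(q-h,Y)*s;dz=q[2]-h[2];print(n,"edge",q,"ang",np.arctan2(dz,dy),"len",np.hypot(dy,dz))
i=cv2.imread("pics/top0.png")
hsv=cv2.cvtColor(i,cv2.COLOR_BGR2HSV)
# tray: bluish dark
m=((i.max(2)<110)).astype(np.uint8);m[:215]=0;m[295:]=0;m[:,:155]=0;m[:,255:]=0
cs,_=cv2.findContours(m,0,2);k=max(cs,key=cv2.contourArea);print(cv2.contourArea(k),cv2.boundingRect(k))
R=cv2.minAreaRect(k);b=cv2.boxPoints(R);print(b)
B=[onz(d,p,.022) for p in b];print(np.round(B,4),np.mean(B,0))
E
```

```text
[ 0.6242 -0.0961  0.11  ]
[ 0.4603 -0.054   0.11  ]
[ 0.4095 -0.2987  0.11  ]
[ 0.5625 -0.3325  0.11  ]
len 0.24703571455782072 0.1692877452866821 0.15667706626124808
centre [ 0.51409626 -0.19534288  0.11      ] yaw -13.167339008012418 -13.467906157705011
bottle [ 0.50497141 -0.25315391  0.1       ] jar right edge [ 0.53179039 -0.16199143  0.094     ]
a edge [ 0.52857222 -0.1334657   0.13586607] ang 0.41037267432091423 len 0.0648352000201499
b edge [ 0.49621765 -0.27176469  0.12747836] ang 0.3741473619615383 len 0.04782315827073512
4817.5 (165, 226, 81, 69)
[[165. 226.]
 [245. 226.]
 [245. 294.]
 [165. 294.]]
[[0.5674 0.2918 0.022 ]
 [0.5684 0.0719 0.022 ]
 [0.3852 0.0683 0.022 ]
 [0.3846 0.2809 0.022 ]] [0.47640176 0.17823516 0.022     ]
```

Request:
play_rows(increments=[0.153,0.171,0,0,0,0,255,0.153,0.171,0,0,0,0,255,0.153,0.171,0,0,0,0,255,0.153,0.171,0,0,0,0,255,0.153,0.171,0,0,0,0,255,0.153,0.171,0,0,0,0,255,0.153,0.171,0,0,0,0,255,0.153,0.171,0,0,0,0,255,0.153,0.171,0,0,0,0,255,0.153,0.171,0,0,0,0,255,0.153,0.171,0,0,0,0,255,0.153,0.171,0,0,0,0,255,0.153,0.171,0,0,0,0,255,0.153,0.171,0,0,0,0,255,0.153,0.171,0,0,0,0,255,0.153,0.171,0,0,0,0,255,0.153,0.171,0,0,0,0,255,0.153,0.171,0,0,0,0,255,0.153,0.171,0,0,0,0,255,0.153,0.171,0,0,0,0,255])

```text
time_s: 1.82
tool_pos: [0.4624, -0.0696, 0.2313]
tool_rot: [-180.0, -0.0, -19.1]
force: [2.0, 1.4, -0.5]
gripper_width: -0.0002
finger_force: 0.0
```

Request:
play_rows(increments=[0.153,0.171,0,0,0,0,255,0.153,0.171,0,0,0,0,255,0.153,0.171,0,0,0,0,255,0.153,0.171,0,0,0,0,255,0,0,0,0,0,0.117,255,0,0,0,0,0,0.117,255,0,0,0,0,0,0.117,255,0,0,0,0,0,0.117,255,0,0,0,0,0,0.117,255,0,0,0,0,0,0.117,255,0,0,0,0,0,0.117,255,0,0,0,0,0,0.117,255,0,0,0,0,0,0.117,255,0,0,0,0,0,0.117,255,0,0,0,0,0,0.117,255,0,0,0,0,0,0.117,255,0,0,0,0,0,0,255,0,0,0,0,0,0,255])

```text
time_s: 3.32
tool_pos: [0.5154, -0.1946, 0.2311]
tool_rot: [180.0, -0.0, -103.1]
force: [0.1, -0.2, -0.1]
gripper_width: 0.0001
finger_force: 0.0
```

```bash
cat >> h.py <<'E'
from scipy.spatial.transform import Rotation as Ro
def wrist(name):
    from rig import r
    s=r.sense();d=r.get_image("wrist")
    T=np.eye(4);T[:3,:3]=Ro.from_euler("xyz",s["tool_rot"],degrees=True).as_matrix();T[:3,3]=s["tool_pos"]
    d["pose"]=T@d["T_tool_cam"];np.savez(f"pics/{name}.npz",**d)
    cv2.imwrite(f"pics/{name}.png",d["image"][:,:,::-1]);print(s["tool_pos"],s["tool_rot"],s["joint_positions"]);return d
E
python3 - <<'E'
from h import *
d=wrist("w1")
t=dict(np.load("pics/top0.npz"))
B=np.array([onz(t,p,.022) for p in [(165,229),(243,228),(241,287),(166,288)]]);print(np.round(B,4),B.mean(0))
E
```

```text
[ 0.51537846 -0.19464626  0.23109878] [ 1.79978557e+02 -2.94917048e-03 -1.03095063e+02] [ 2.04835455e-01 -5.16346814e+00 -2.48904445e+00 -2.06511213e-03
 -9.26959699e+01 -1.32999958e+01]
[[0.5591 0.2913 0.022 ]
 [0.5628 0.0773 0.022 ]
 [0.4034 0.0793 0.022 ]
 [0.4003 0.2792 0.022 ]] [0.48139834 0.18179138 0.022     ]
```

View pics/w1.png

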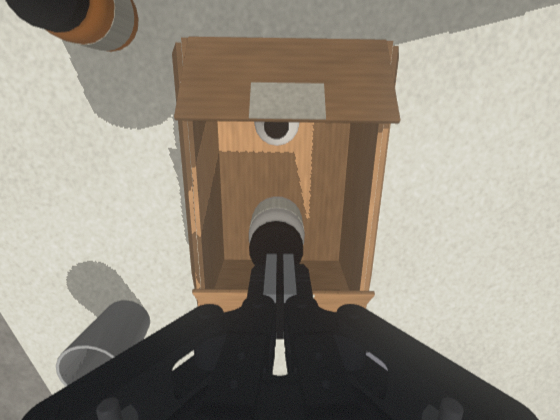

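The wrist view is aligned with the carton. The jar's black lid is at about (276,248) with a radius near 27 px, and the bottle cap is at (277,127). The flap B edge is at row 121 and the flap A edge at row 292.

Run:
```python
from h import *
d=dict(np.load("pics/w1.npz"));P=d["pose"]
yw=np.radians(-13.1);X=np.array([np.cos(yw),np.sin(yw),0]);Y=np.array([-np.sin(yw),np.cos(yw),0])
c=np.array([.514,-.195,0]);cf=lambda p:np.round([np.dot(p-c,X),np.dot(p-c,Y),p[2]],4)
for n,uv,z in (("lid",(276,248),.094),("lidL",(249,248),.094),("lidR",(303,248),.094),("lidtop",(276,221),.094),("cap",(277,127),.102)):
    p=onz(d,uv,z);print(n,np.round(p,4),cf(p))
for n,uv,s in (("A",(285,292),1),("B",(285,121),-1)):
    o,v=ray(d,uv)
    for sx in np.arange(0,1.3,.02):
        e=c+s*Y*(.123-.075*np.cos(sx))+[0,0,.11+.075*np.sin(sx)]
        q=o+v*((e[2]-o[2])/v[2])
        if abs(np.dot(q-e,Y))<.004:print(n,"theta",sx,cf(q),np.dot(q-e,Y))
```

```text
lid [ 0.5319 -0.1388  0.094 ] [0.0047 0.0588 0.094 ]
lidL [ 0.558  -0.1448  0.094 ] [0.0315 0.0588 0.094 ]
lidR [ 0.5057 -0.1327  0.094 ] [-0.0222  0.0588  0.094 ]
lidtop [ 0.5252 -0.1669  0.094 ] [0.0046 0.0299 0.094 ]
cap [ 0.5039 -0.2533  0.102 ] [ 0.0034 -0.0591  0.102 ]
A theta 0.66 [-0.0033  0.0673  0.156 ] 0.003520727881068763
A theta 0.68 [-0.0033  0.0665  0.1572] 0.0017780492497878394
A theta 0.7000000000000001 [-0.0033  0.0657  0.1583] 2.5059367417405005e-05
A theta 0.72 [-0.0032  0.0649  0.1595] -0.0017375405934623933
A theta 0.74 [-0.0032  0.0641  0.1606] -0.0035090456163683337
B theta 0.68 [-0.0024 -0.0679  0.1572] -0.00323442260783503
B theta 0.7000000000000001 [-0.0024 -0.068   0.1583] -0.0023616060747104935
B theta 0.72 [-0.0024 -0.0681  0.1595] -0.0014644756259596364
B theta 0.74 [-0.0024 -0.0682  0.1606] -0.0005433901018003997
B theta 0.76 [-0.0024 -0.0682  0.1617] 0.00040128207583858567
B theta 0.78 [-0.0023 -0.0683  0.1627] 0.001369163050681797
B theta 0.8 [-0.0023 -0.0684  0.1638] 0.002359865683244052
B theta 0.8200000000000001 [-0.0023 -0.0685  0.1648] 0.003372993705681614
```

Request:
play_rows(increments=[0,0,0.148,0,0,0,255,0,0,0.148,0,0,0,255,0,0,0.148,0,0,0,255,0,0,0.148,0,0,0,255,-0.111,0,0,0,0,0,255,-0.111,0,0,0,0,0,255,-0.111,0,0,0,0,0,255,-0.067,0,-0.053,0,0,0,255,-0.067,0,-0.053,0,0,0,255,-0.073,0,-0.027,0,0,0,255,-0.073,0,-0.027,0,0,0,255,-0.073,0,-0.007,0,0,0,255,-0.073,0,-0.007,0,0,0,255,-0.087,0,0.027,0,0,0,255,-0.087,0,0.027,0,0,0,255,-0.067,0,0.06,0,0,0,255,-0.067,0,0.06,0,0,0,255,0,0,0,0,0,0,255,0,0,0,0,0,0,255])

```text
time_s: 4.95
tool_pos: [0.5517, -0.0384, 0.1409]
tool_rot: [179.9, -0.1, -103.2]
force: [-0.4, 0.1, 0.4]
gripper_width: 0.0001
finger_force: 0.0
```

Request:
play_rows(increments=[0.2,0,0,0,0,0,255,0.2,0,0,0,0,0,255,0.2,0,0,0,0,0,255,0.2,0,0,0,0,0,255,0.2,0,0,0,0,0,255,0.2,0,0,0,0,0,255,0.1,0,0,0,0,0,255,0.1,0,0,0,0,0,255,0.067,0,-0.053,0,0,0,255,0.067,0,-0.053,0,0,0,255,0.073,0,-0.027,0,0,0,255,0.073,0,-0.027,0,0,0,255,0.073,0,-0.007,0,0,0,255,0.073,0,-0.007,0,0,0,255,0.087,0,0.027,0,0,0,255,0.087,0,0.027,0,0,0,255,0.067,0,0.06,0,0,0,255,0.067,0,0.06,0,0,0,255,0,0,0,0,0,0,255,0,0,0,0,0,0,255])

```text
time_s: 6.62
tool_pos: [0.4777, -0.3508, 0.1408]
tool_rot: [179.8, 0.0, -103.4]
force: [0.2, -0.3, 0.4]
gripper_width: -0.0003
finger_force: 0.0
```

Request:
play_rows(increments=[0,0,-0.2,0,0,0,255,0,0,-0.2,0,0,0,255,0,0,-0.2,0,0,0,0,-0.178,0,0,0,0,0,0,-0.178,0,0,0,0,0,0,-0.178,0,0,0,0,0,0,-0.178,0,0,0,0,0,0,-0.178,0,0,0,0,0,0,-0.178,0,0,0,0,0,0,0,0,0,0,0,0,0,0,0,0,0,0,0,0])

```text
time_s: 7.53
tool_pos: [0.5159, -0.1931, 0.233]
tool_rot: [-180.0, -0.0, -103.1]
force: [0.1, 0.2, -0.9]
gripper_width: 0.0854
finger_force: 0.0
```

Run:
```python
from h import *
d=wrist("w2")
from rig import r
t=r.get_image("top");np.savez("pics/top1.npz",**t);b=t["image"][:,:,::-1]
s=r.get_image("side")["image"][:,:,::-1]
w=d["image"][:,:,::-1]
out=np.zeros((600,800,3),np.uint8)
out[:300,:400]=cv2.resize(w,(400,300));out[:300,400:]=cv2.resize(s,(400,300))
out[300:,:400]=cv2.resize(cv2.convertScaleAbs(b[190:310,280:440],alpha=1.6),(400,300))
out[300:,400:]=cv2.resize(cv2.convertScaleAbs(b[205:310,150:290],alpha=1.6),(400,300))
cv2.imwrite("pics/m2.png",out)
```

```text
[ 0.51590499 -0.19312018  0.23298554] [-1.79955534e+02 -3.97631175e-03 -1.03135551e+02] [ 3.85433297e-01 -5.21792234e+00 -2.34947148e+00  1.42796797e-02
 -9.28261469e+01 -1.35202736e+01]
```

View pics/m2.png

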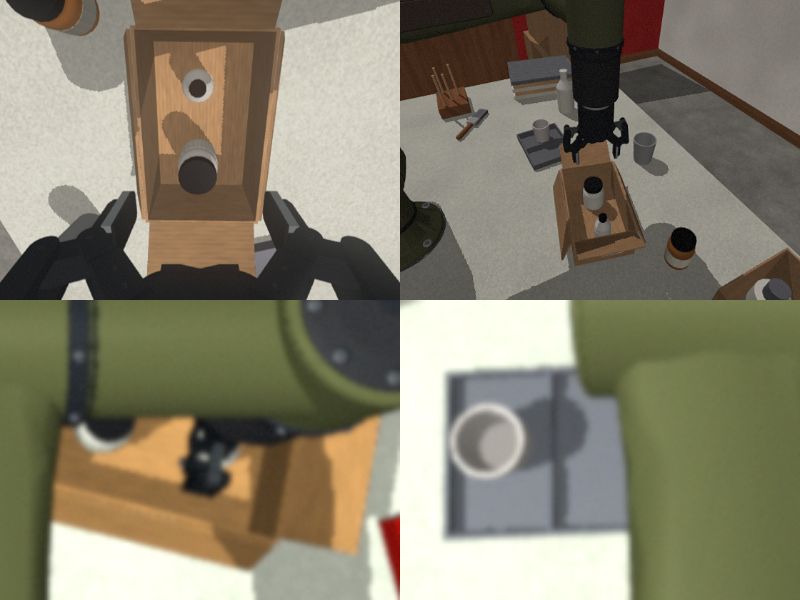

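Both flaps are folded right back. The jar lid is fully visible at about (277,244) in the full wrist picture. I'll fit it and compute the grasp offset.

Run:
```python
from h import *
d=dict(np.load("pics/w2.npz"));g=d["image"].max(2)
m=((g<60)).astype(np.uint8);m[:195]=0;m[290:]=0;m[:,:230]=0;m[:,325:]=0
m=cv2.morphologyEx(m,2,np.ones((3,3)))
cs,_=cv2.findContours(m,0,2);k=max(cs,key=cv2.contourArea);e=cv2.minEnclosingCircle(k);print(e,cv2.boundingRect(k),cv2.contourArea(k))
x,y,w,h=cv2.boundingRect(k)
T=d["pose"]@np.linalg.inv(d["T_tool_cam"])
for uv in (e[0],(x+w/2,y+w/2),(x,y+w/2),(x+w,y+w/2)):
    p=onz(d,uv,.094);print(np.round(p,4),"tool delta units",np.round((T[:3,:3].T@(p-T[:3,3]))/.15,3))
t=dict(np.load("pics/top0.npz"))
# tray in crop of m2: x=150+u*140/400, y=205+v*105/300
f=lambda u,v:(150+(u-400)*.35-.3,205+(v-300)*.35-.3)
for n,uv in (("cornerTL",f(446,373)),("BL",f(447,537)),("divT",f(556,370)),("divB",f(552,532))):print(n,np.round(onz(t,uv,.022),4))
```

```text
((276.1383056640625, 245.1914825439453), 26.636987686157227) (250, 219, 50, 53) 1930.0
[ 0.532  -0.1394  0.094 ] tool delta units [-0.373 -0.022  0.927]
[ 0.5328 -0.1409  0.094 ] tool delta units [-0.365 -0.03   0.927]
[ 0.5571 -0.1465  0.094 ] tool delta units [-0.365 -0.196  0.927]
[ 0.5085 -0.1353  0.094 ] tool delta units [-0.365  0.136  0.926]
cornerTL [0.5556 0.2889 0.022 ]
BL [0.4012 0.2788 0.022 ]
divT [0.559  0.1836 0.022 ]
divB [0.406  0.1812 0.022 ]
```

Request:
play_rows(increments=[-0.183,-0.013,0,0,0,0,0,-0.183,-0.012,0,0,0,0,0,0,0,0.15,0,0,0,0,0,0,0.2,0,0,0,0,0,0,0.2,0,0,0,0,0,0,0.2,0,0,0,0,0,0,0.2,0,0,0,0,0,0,0.15,0,0,0,0,0,0,0.1,0,0,0,0,0,0,0.05,0,0,0,0,0,0,0,0,0,0,0])

```text
time_s: 8.6
tool_pos: [0.5311, -0.1435, 0.051]
tool_rot: [-179.9, -0.1, -103.3]
force: [-30.7, 11.0, 32.0]
gripper_width: 0.0856
finger_force: 16.4
```

Request:
play_rows(increments=[0,0,0,0,0,0,255,0,0,0,0,0,0,255,0,0,0,0,0,0,255,0,0,0,0,0,0,255,0,0,0,0,0,0,255,0,0,0,0,0,0,255,0,0,0,0,0,0,255,0,0,0,0,0,0,255], squeeze=45)

```text
time_s: 9.27
tool_pos: [0.5351, -0.1442, 0.0517]
tool_rot: [-179.4, -0.1, -103.3]
force: [-4.2, 1.0, 23.2]
gripper_width: 0.0588
finger_force: 43.3
```

Request:
play_rows(increments=[0,0,-0.03,0,0,0,255,0,0,-0.03,0,0,0,255,0,0,0,0,0,0,255])

```text
time_s: 9.52
tool_pos: [0.5314, -0.1426, 0.0539]
tool_rot: [180.0, 0.0, -103.4]
force: [-0.5, 0.0, -2.9]
gripper_width: 0.059
finger_force: 48.7
```

Run:
```python
from h import *
d=wrist("w3")
from rig import r
print(r.sense()["force"],r.sense()["gripper_width"])
s=r.get_image("side")["image"][:,:,::-1]
out=np.hstack([cv2.resize(d["image"][:,:,::-1],(400,300)),cv2.resize(cv2.convertScaleAbs(s[150:375,200:500],alpha=1.5),(400,300))])
cv2.imwrite("pics/m3.png",out)
```

```text
[ 0.53137136 -0.14256428  0.05392339] [ 1.79958949e+02  3.38658024e-03 -1.03380169e+02] [ 5.89648943e+00 -2.24608375e+00 -1.83245343e+01 -1.74273345e-02
 -7.39591814e+01 -1.92718365e+01]
[-0.56747416 -0.39340099 -3.63632607] 0.05914793481406498
```

View pics/m3.png

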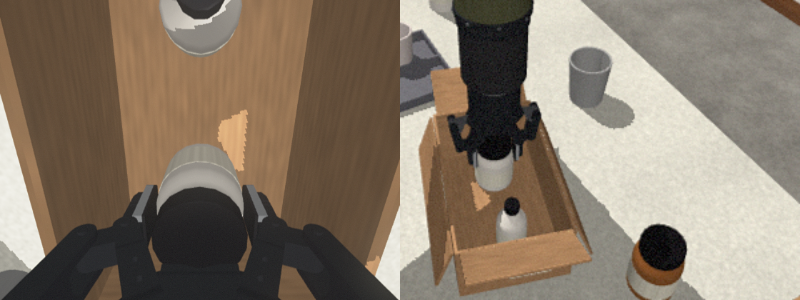

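The jar is gripped cleanly and the bottle is still standing. Lifting.

Request:
play_rows(increments=[0,0,-0.08,0,0,0,255,0,0,-0.14,0,0,0,255,0,0,-0.14,0,0,0,255,0,0,-0.14,0,0,0,255,0,0,-0.14,0,0,0,255,0,0,-0.14,0,0,0,255,0,0,-0.14,0,0,0,255,0,0,-0.14,0,0,0,255,0,0,-0.14,0,0,0,255,0,0,0,0,0,0,255,0,0,0,0,0,0,255])

```text
time_s: 10.53
tool_pos: [0.5321, -0.1419, 0.2351]
tool_rot: [-179.9, 0.0, -103.3]
force: [0.9, 0.9, -3.7]
gripper_width: 0.0591
finger_force: 49.3
```

Run:
```python
from h import *
from rig import r
s=r.sense();R=Ro.from_euler("xyz",s["tool_rot"],degrees=True).as_matrix()
d=r.get_image("wrist")["image"];sd=r.get_image("side");np.savez("pics/side3.npz",**sd)
print(s["tool_pos"],s["gripper_width"],s["force"],R.T@(np.array([.482,.134,s["tool_pos"][2]])-s["tool_pos"])/.15)
tp=r.get_image("top");np.savez("pics/top3.npz",**tp)
out=np.zeros((600,800,3),np.uint8)
out[:300,:400]=cv2.resize(d[:,:,::-1],(400,300));out[:300,400:]=cv2.resize(sd["image"][:,:,::-1],(400,300))
out[300:,:]=cv2.resize(cv2.convertScaleAbs(tp["image"][205:310,150:430,::-1],alpha=1.6),(800,300),interpolation=2)
cv2.imwrite("pics/m4.png",out)
```

```text
[ 0.53214838 -0.14193919  0.23512714] 0.05906215858826434 [ 0.92819568  0.91048865 -3.71363903] [-1.71325551e+00  7.48755894e-01 -3.64823268e-04]
```

View pics/m4.png

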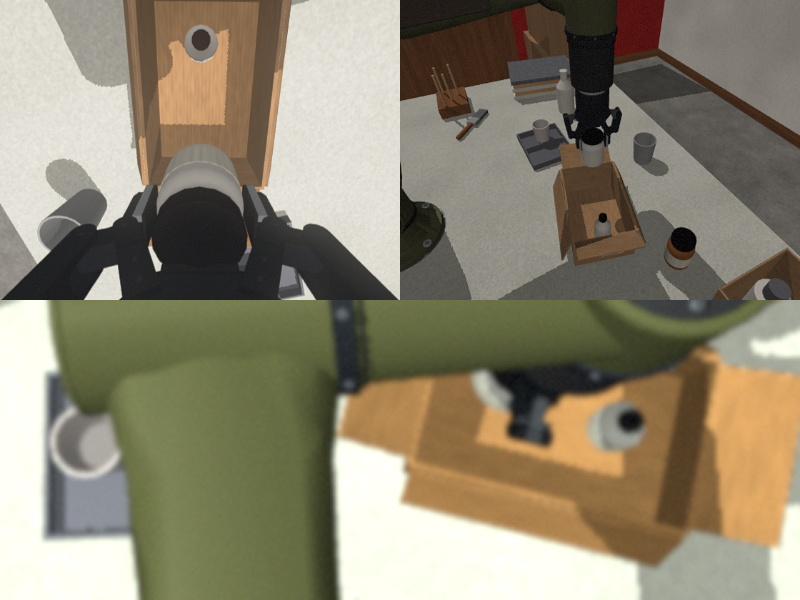

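Request:
play_rows(increments=[-0.08,0.035,0,0,0,0,255,-0.16,0.07,0,0,0,0,255,-0.18,0.079,0,0,0,0,255,-0.18,0.079,0,0,0,0,255,-0.18,0.079,0,0,0,0,255,-0.18,0.079,0,0,0,0,255,-0.18,0.079,0,0,0,0,255,-0.18,0.079,0,0,0,0,255,-0.18,0.079,0,0,0,0,255,-0.13,0.056,0,0,0,0,255,-0.083,0.035,0,0,0,0,255,0,0,0.08,0,0,0,255,0,0,0.15,0,0,0,255,0,0,0.15,0,0,0,255,0,0,0.15,0,0,0,255,0,0,0.15,0,0,0,255,0,0,0.1,0,0,0,255,0,0,0.05,0,0,0,255,0,0,0,0,0,0,255])

```text
time_s: 12.27
tool_pos: [0.4802, 0.1326, 0.1063]
tool_rot: [179.8, -0.2, -103.3]
force: [0.5, -0.2, -3.0]
gripper_width: 0.0589
finger_force: 49.3
```

Run:
```python
from h import *
d=wrist("w5")
from rig import r
s=r.get_image("side")["image"][:,:,::-1]
out=np.hstack([cv2.resize(d["image"][:,:,::-1],(400,300)),cv2.resize(cv2.convertScaleAbs(s[120:270,130:330],alpha=1.5),(400,300),interpolation=2)])
cv2.imwrite("pics/m5.png",out)
```

```text
[0.48019644 0.13262091 0.10633932] [ 179.78446814   -0.21360117 -103.34272055] [ 3.86412397e+01 -1.21270130e+01 -2.16905658e+01 -3.87573269e-02
 -8.07374743e+01 -5.19780232e+01]
```

View pics/m5.png

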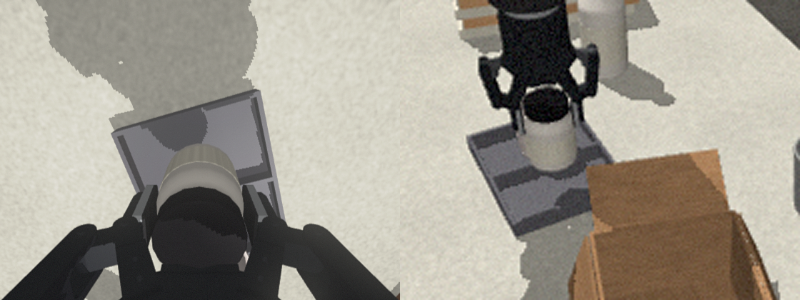

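The wrist view shows the tray's −y rim corners at about (157,183) and (361,126) at full scale. The divider meets the side rim at about (378,252). I'll check the bay centre from these.

Run:
```python
from h import *
d=dict(np.load("pics/w5.npz"))
a,b,c=[onz(d,p,.022) for p in ((157,183),(361,126),(378,252))];print(a,b,c,np.linalg.norm(a-b))
u=(a-b)/np.linalg.norm(a-b);n=np.array([-u[1],u[0],0])
print("x-axis",u,"centre",(a+b)/2+n*.0515,"divider dist",np.dot(c-b,n))
```

```text
[0.56391128 0.08900621 0.022     ] [0.40879218 0.08304866 0.022     ] [0.41010536 0.18494332 0.022     ] 0.15523345745030576
x-axis [0.99926329 0.038378   0.        ] centre [0.48437526 0.1374895  0.022     ] divider dist 0.10176919109555689
```

Request:
play_rows(increments=[-0.03,-0.013,0.05,0,0,0,255,0,0,0.1,0,0,0,255,0,0,0.1,0,0,0,255,0,0,0.04,0,0,0,255,0,0,0.02,0,0,0,255,0,0,0.02,0,0,0,255,0,0,0,0,0,0,255,0,0,0,0,0,0,255])

```text
time_s: 13.03
tool_pos: [0.485, 0.138, 0.0608]
tool_rot: [-179.9, 0.0, -103.3]
force: [0.1, 1.3, -3.5]
gripper_width: 0.0592
finger_force: 49.3
```

Request:
play_rows(increments=[0,0,0.012,0,0,0,255,0,0,0.012,0,0,0,255,0,0,0.012,0,0,0,255,0,0,0,0,0,0,255,0,0,0,0,0,0,255])

```text
time_s: 13.45
tool_pos: [0.4845, 0.1378, 0.0545]
tool_rot: [180.0, -0.0, -103.3]
force: [0.2, 0.1, -2.6]
gripper_width: 0.0588
finger_force: 49.3
```

Request:
play_rows(increments=[0,0,0.007,0,0,0,255,0,0,0,0,0,0,255,0,0,0,0,0,0,255])

```text
time_s: 13.7
tool_pos: [0.4845, 0.1378, 0.0535]
tool_rot: [-180.0, -0.0, -103.3]
force: [-0.4, 0.1, -3.6]
gripper_width: 0.0589
finger_force: 49.3
```

Request:
play_rows(increments=[0,0,0.007,0,0,0,255,0,0,0,0,0,0,255,0,0,0,0,0,0,255])

```text
time_s: 13.95
tool_pos: [0.4847, 0.138, 0.0533]
tool_rot: [-180.0, 0.0, -103.3]
force: [-2.4, 0.4, 3.3]
gripper_width: 0.0592
finger_force: 50.0
```

Request:
play_rows(increments=[0,0,0.007,0,0,0,255,0,0,0,0,0,0,255,0,0,0,0,0,0,255])

```text
time_s: 14.2
tool_pos: [0.4848, 0.1381, 0.0532]
tool_rot: [-179.9, 0.0, -103.3]
force: [-7.4, -0.2, 9.5]
gripper_width: 0.0587
finger_force: 50.8
```

The jar is on the floor, with the force now upward. Releasing and retreating.

Request:
play_rows(increments=[0,0,-0.007,0,0,0,170,0,0,0,0,0,0,110,0,0,0,0,0,0,60,0,0,0,0,0,0,0,0,0,0,0,0,0,0,0,0,0,0,0,0,0,0,0,0,0,0,0,0,0,0,-0.08,0,0,0,0,0,0,-0.12,0,0,0,0,0,0,-0.16,0,0,0,0,0,0,-0.2,0,0,0,0,0,0,-0.2,0,0,0,0,0,0,-0.2,0,0,0,0,0,0,-0.2,0,0,0,0,0.15,0,0,0,0,0,0,0.2,0,0,0,0,0,0,0.15,0,0,0,0,0,0,0,0,0,0,0,0,0])

```text
time_s: 15.7
tool_pos: [0.4668, 0.0622, 0.2286]
tool_rot: [-179.9, 0.0, -103.4]
force: [0.1, 1.0, 0.7]
gripper_width: 0.0857
finger_force: 0.0
```

Run:
```python
from h import *
d=wrist("w6")
from rig import r
s=r.get_image("side")["image"][:,:,::-1];t=r.get_image("top")["image"][:,:,::-1]
out=np.zeros((600,800,3),np.uint8)
out[:300,:400]=cv2.resize(d["image"][:,:,::-1],(400,300));out[:300,400:]=cv2.resize(s,(400,300))
out[300:,:400]=cv2.resize(t,(400,300));out[300:,400:]=cv2.resize(cv2.convertScaleAbs(s[120:270,130:330],alpha=1.5),(400,300),interpolation=2)
cv2.imwrite("pics/m6.png",out)
```

```text
[0.46682029 0.0622101  0.22855495] [-1.79867910e+02  4.81656818e-02 -1.03429977e+02] [ 3.23008297e+01 -1.78868450e+01 -1.36565767e+01  6.11208542e-02
 -9.41035734e+01 -4.57264208e+01]
```

View pics/m6.png

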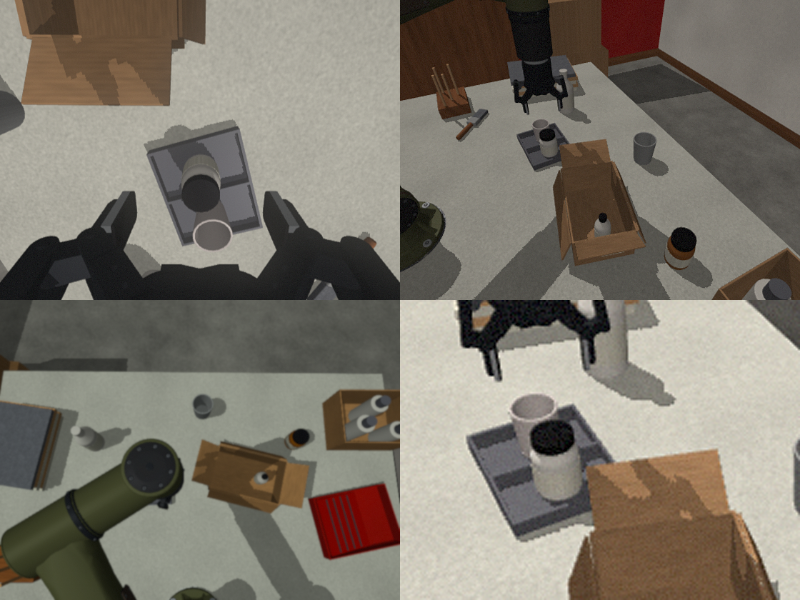

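The jar stands upright in the empty bay with its lid at about (281,269) in the full wrist picture. Both flaps are open, and the bottle and cup are upright. I'll do one numeric check and hand in.

Run:
```python
from h import *
d=dict(np.load("pics/w6.npz"));p=onz(d,(281,267),.095);e=p-[.484,.137,.095];print(p,e)
if abs(e[1])<.012 and abs(e[0])<.03:
    from rig import r;print(r.sign_off())
```

```text
[0.48367287 0.13808594 0.095     ] [-3.27130085e-04  1.08594440e-03 -2.77555756e-17]
the job is handed in; nothing more can be done
None
```

I handed the job in at about 16 s. Both flaps are folded well back, the jar stands upright about 1 mm from the centre of the empty bay, and the bottle, cup and other things look undisturbed; the hand-in returned no verdict. The gripper pressed on something, probably the carton rim, with up to about 45 N while reaching for the jar; the run was not stopped, but that could count against the 40 N limit.

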